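# Turn the cupcake carousel to the pick-up mark

### The job

A small carousel carries three cupcakes past a fixed pick-up mark, a short dark post with a pointer on the carousel's far side. Push on a spoke of the star handle on top with a fingertip and turn the carousel, either way round, until its cupcake with the piped frosting swirl stands squarely at the pointer, then let go. Turn it gently, touch neither the cupcakes nor their seats, do not lift anything, and leave the timer, the spice jar and the stack of foil baking cups where they are.

Things in the scene. Friction and masses are not known exactly. Their poses are not given: they have to be found in the camera images.
- turntable (a joint): Angle of the turning part of the carousel (hub, column, three arms with cupcake seats, star handle: all one rigid piece) about its upright axis, rad, 0 at the start, growing counter-clockwise seen from above; turns a full turn either way. It is stiff (about 0.08 N m, so 1 to 2 N at a spoke) and stays where it is left, with hardly any run-on.
- hub_top (a point): On the carousel's upright turning axis, 140 mm above the table, at the level of the spokes' centre lines. The carousel's place on the table varies; it stands fast. Its column is 24 mm across; the black hub of the star handle is 44 mm across, from 126 to 157 mm above the table. The three seats are shallow cups 73 mm across, on a circle of 105 mm radius; the turning part reaches 142 mm from the axis.
- spoke_0 (a point): A point on the centre line of one of the three spokes of the star handle, 70 mm from the axis and 140 mm above the table. The spokes are level round steel bars, 12 mm thick, 120 degrees apart, reaching out radially from the hub to 95 mm from the axis, where each ends in a black ball 20 mm across. Seen from above each spoke lies midway between two cupcakes; the cupcakes' tops are below 112 mm above the table, the spokes' undersides at 134 mm. The point turns with the handle.
- spoke_1 (a point): The same point on the second spoke, 120 degrees counter-clockwise from spoke_0 seen from above.
- spoke_2 (a point): The same point on the third spoke, 120 degrees clockwise from spoke_0 seen from above.
- frosted_cupcake_mid (a point): Centre, half-way up, of the cupcake with the piped swirl of frosting that rises to a point (75 mm across, 74 mm tall), loose in one of the three seats; which seat varies. It rides with the turntable.
- plain_cupcake_a_mid (a point): Centre, half-way up, of one of the two cupcakes with a plain domed top (76 mm across, 63 mm tall), loose in another seat.
- plain_cupcake_b_mid (a point): Centre, half-way up, of the other plain domed cupcake (75 mm across, 65 mm tall), loose in the third seat.
- pickup_spot (a point): The point on the seats' circle (105 mm from the axis, 70 mm above the table) straight in front of the pointer: the frosted cupcake's centre shall come here, seen from above. It does not turn with the carousel.
- pointer_tip (a point): Tip of the pointer of the pick-up mark, 155 mm from the axis and 100 mm above the table, on a fixed dark steel post 105 mm tall and 22 mm wide on the side away from the robot; the pointer looks at the axis. Its direction round the carousel varies.
- timer_mid (a point): Centre, half-way up, of a loose round wind-up timer, 62 mm across and 44 mm tall, on the table to the left of the carousel (a bystander).
- spice_jar_mid (a point): Centre, half-way up, of a loose spice jar, 47 mm across and 98 mm tall, standing to the right of the carousel (a bystander).
- foil_cups_mid (a point): Centre, half-way up, of a loose stack of foil baking cups, 72 mm across and 61 mm tall, standing in the flat baking pan to the left of the carousel (a bystander).
There are look-alikes about, which are no part of the job. Leave any green look-alike of the part that bears plain_cupcake_b_mid alone.

How it is judged:
By the outcome, as a careful person would: the job done as asked, in the order asked, and still so for the second after the job is handed in, with the robot touching nothing.
It also fails if it takes over 48 s, if anything falls off the work surface, if the arm or the gripper's body presses on something with over 40 N, if the wrist force passes 120 N, or if a joint passes its speed limit or range.

### The arm

A 6-joint arm with a two-finger parallel gripper is mounted at the origin on a cart in front of the work surface, level with it; the furniture and walls round the work are solid. World frame = base frame: x ahead of the robot, y to its left, z up, the work surface at z = 0. Lengths are in mm, angles in degrees, forces in N, time in s.
With the tool pointing down it reaches from about 300 to 850 mm from the base axis. Payload 4.2 kg.
Tool frame: the origin (TCP) lies on the centre line of the jaws, within the pads' length; the fingertips stand 14 mm ahead of it and the grasp point (between the pads) lies 5 mm behind it; z points along the fingers, y is the direction in which the jaws open and shut (so a half turn about z gives the same grasp; the last joint's range is limited). The gripper opens to 91 mm and grips with 3 to 60 N. Pads are 32 mm wide; open, the fingers measure 118 mm over their backs; the gripper's body (76 mm by 178 mm) begins 60 mm behind the grasp point.
Start: joints at [66.062, 18.312, 89.639, -0, 72.044, -1.146], TCP at [222.754, 530.118, 199.576] pointing down, gripper open.
Joint ranges: [-177.97, 177.97], [-48.28, 115.42], [12.27, 149.76], [-77.06, 257.06], [2.81, 150.46], [-146.56, 146.56]. Speed limits (degrees/s): [147.25, 147.25, 180, 180, 180, 180].

### API

Orientations are given as [roll, pitch, yaw] about the fixed x, y, z axes, in that order (R = Rz(yaw) Ry(pitch) Rx(roll)).
In Python, from workcell import env gives the robot as it stands.
- The arm moves only by the tool play_rows, never from a script. Its argument "increments" is a list of rows, each a list of 5 numbers: the shift along the world's x, y, z in mm, then the turn about the world's z in degrees, then the closure, from 0 (fully open) to 1 (shut). In form: [[x, y, z, yaw, fingers], ...]. A call has 1 to 20 rows; each row shifts and turns the commanded pose from where the row before left it; what a row does not reach is not made up. A row lasts 1/8 s, in which the tool goes at most 62.5 mm and 10.7 degrees, less where a joint would pass 70% of its speed; a pose out of reach is approached as far as the arm can. A call is refused whole if a number of a shift passes 62.5 or a number of a turn 10.7, either way. A call with a gripper value outside its range is refused whole. The fingers move at their own pace and stop on an object; "newtons" is the grip in N (left out, the last holds). Time passes only in rows, so rows that do not move let the fingers close. It gives the time, the measured TCP pose, the force and the opening at its end, in the units of the state.
- env.state(): the state, without advancing time (a new reading comes with each control period).
- env.grab_frame(name): name is "side" or "top" or "wrist"; returns the picture (420x560x3 uint8, red, green, blue); there is no depth.
- env.calibration(name): a dict with "fx", "fy", "cx", "cy" (pixels), "dist_coeffs" ([k1, k2, p1, p2, k3] as OpenCV has them; the pictures are not rectified), "R" (3x3) and "t" (3): a world point X has camera coordinates R X + t; the wrist camera has in their place "hand_eye" (4x4, takes a point from camera to tool coordinates, whose origin is the TCP and whose axes are the flange's). Camera axes: x right, y down, z forward; pixel columns grow to the right and rows downward; lengths in mm; the calibration is good to about 2 mm. A picture is of the moment at which its call begins: read the wrist's pose just before it. calibration takes no time and is no camera call.
- env.job_done(): hands the job in, once; it reports no verdict.
The state is a dict: "time_s": time; "qpos": joint angles; "qvel": joint speeds; "effort": joint torques, N m; "ee_pos": TCP position; "ee_rot": TCP orientation; "force": force on the tool from outside, world axes, zero at the start; "torque": the same for the moment, N m; "gripper_width": finger opening in mm.
Only numpy, scipy, OpenCV 4.12 (cv2) and the standard library are available. Lean on these libraries where they do the work, as an engineer would, in place of code of your own. Each camera call takes 0.05 s, during which the arm holds its last target.

## Working session

There is one attempt and no reset: what is moved stays moved. The work goes in short steps, Python scripts to look and compute and a tool call to move; the robot and the scene stay as the last step left them, time stands still between calls to the robot, and variables do not carry over. Pictures are saved under pics/ and viewed, and the job is handed in when it is done.

Besides the shell and the picture viewer there is one more tool, called after ">>>" as a command line: name --pt "numbers of a row" for each row, then --argument value for the rest. play_rows: Moves the arm, as the interface text tells. Its arguments: {"type":"object","properties":{"increments":{"type":"array"},"newtons":{"type":"number"}},"required":["increments"]}

```bash
mkdir -p pics; ls; python3 - <<'E'
from workcell import env
import cv2
for n in ["side","top","wrist"]:
    cv2.imwrite(f"pics/{n}0.png",env.grab_frame(n)[:,:,::-1])
    c=env.calibration(n); print(n,c)
print(env.state())
E
```

```text
pics
side {'fx': 434.84779143559166, 'fy': 434.84779143559166, 'cx': 279.231026139543, 'cy': 209.7053536519761, 'dist_coeffs': array([0.00386426, 0.        , 0.        , 0.        , 0.        ]), 'R': array([[-0.99925604,  0.03796121,  0.00680549],
       [ 0.01111672,  0.45248595, -0.89170224],
       [-0.03692949, -0.89096319, -0.45257133]]), 't': array([ 565.21741664,  197.75625306, 1020.80955909])}
top {'fx': 459.5012867154388, 'fy': 459.5012867154388, 'cx': 276.34478087544795, 'cy': 216.77195634650377, 'dist_coeffs': array([-0.1367304,  0.       ,  0.       ,  0.       ,  0.       ]), 'R': array([[-0.02266555, -0.99958839, -0.01758752],
       [-0.99265688,  0.02459226, -0.11843791],
       [ 0.11882168,  0.01477392, -0.99280569]]), 't': array([-222.43987184,  568.40557661, 1451.989167  ])}
wrist {'fx': 323.01737717024446, 'fy': 323.01737717024446, 'cx': 280.0816583720607, 'cy': 212.56931114192096, 'dist_coeffs': array([0.0212549, 0.       , 0.       , 0.       , 0.       ]), 'hand_eye': array([[ 1.21564050e-03, -9.68075587e-01, -2.50655502e-01,
         7.11576381e+01],
       
[... 202 characters left out ...]
0,  0.00000000e+00,
         1.00000000e+00]])}
{'time_s': 0.15, 'qpos': array([ 6.60623090e+01,  1.83429743e+01,  8.96883499e+01,  1.55774771e-03,
        7.20441944e+01, -1.14703225e+00]), 'qvel': array([ 0.02353969, -0.16096617, -0.21123882, -0.00387148,  0.0153708 ,
        0.09953561]), 'effort': array([ 1.10127137e-04, -4.12771511e+01, -2.32155454e+01,  7.28653441e-02,
        4.33279714e-02, -1.00929362e-04]), 'ee_pos': array([222.58036006, 529.75579054, 198.92951983]), 'ee_rot': array([-1.79924526e+02, -2.99268824e-03,  1.57208858e+02]), 'force': array([-0.29141475,  0.85699692, -0.76366228]), 'torque': array([ 0.01451855, -0.03903123,  0.01195385]), 'gripper_width': 91.395570486519}
```

View pics/top0.png

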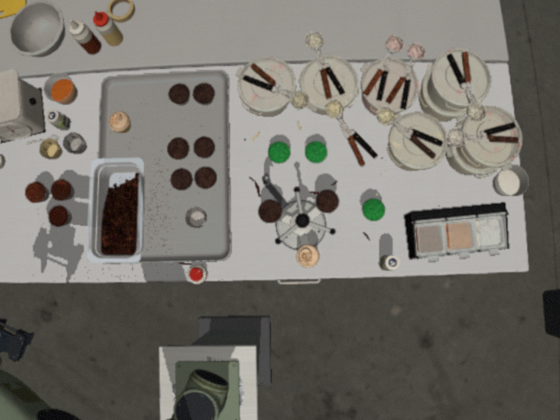

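View pics/side0.png

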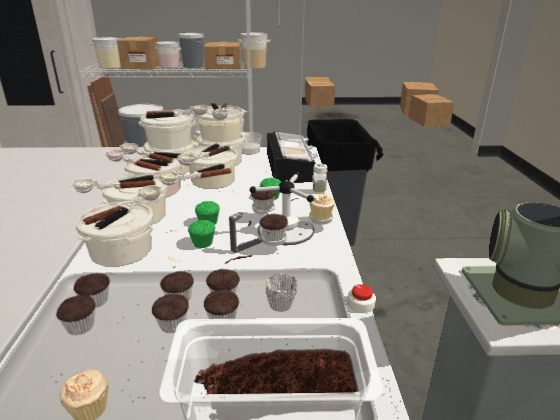

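View pics/wrist0.png

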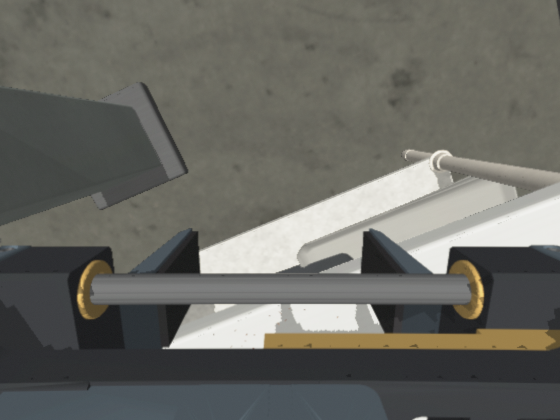

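```bash
python3 - <<'E'
import cv2
t=cv2.imread("pics/top0.png")[160:290,230:420]
cv2.imwrite("pics/top0c.png",cv2.resize(t,None,fx=4.2,fy=4.2,interpolation=cv2.INTER_CUBIC))
t=cv2.imread("pics/side0.png")[150:260,180:360]
cv2.imwrite("pics/side0c.png",cv2.resize(t,None,fx=4.4,fy=4.4,interpolation=cv2.INTER_CUBIC))
E
```

```text
(no output)
```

View pics/top0c.png

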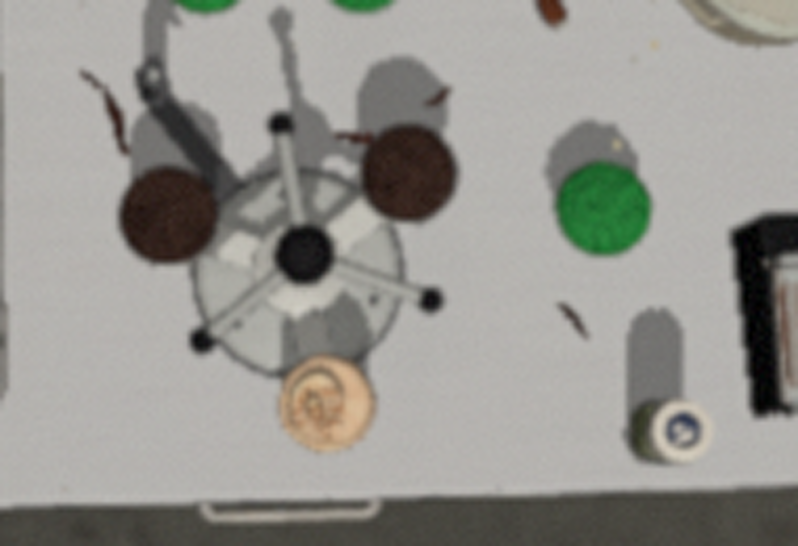

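View pics/side0c.png

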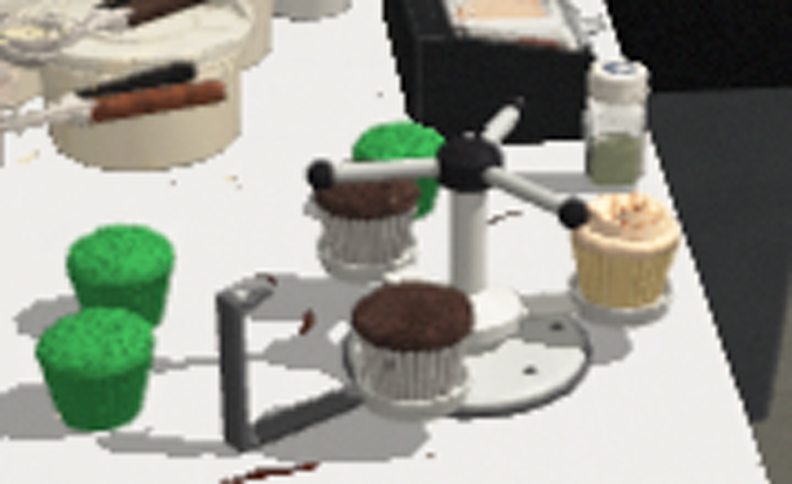

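```bash
cat > h.py <<'E'
import numpy as np,cv2
from workcell import env
def ray(n,uv):
    c=env.calibration(n);K=np.array([[c['fx'],0,c['cx']],[0,c['fy'],c['cy']],[0,0,1]])
    p=cv2.undistortPoints(np.array([[uv]],float),K,np.array(c['dist_coeffs']))[0,0]
    R=np.array(c['R']);o=-R.T@np.array(c['t']);return o,R.T@np.array([p[0],p[1],1])
def onz(n,uv,z):
    o,d=ray(n,uv);return o+d*(z-o[2])/d[2]
def proj(n,X):
    c=env.calibration(n);K=np.array([[c['fx'],0,c['cx']],[0,c['fy'],c['cy']],[0,0,1]])
    return cv2.projectPoints(np.array([X],float),cv2.Rodrigues(np.array(c['R']))[0],np.array(c['t']),K,np.array(c['dist_coeffs']))[0][0,0]
E
python3 - <<'E'
from h import *
C=lambda x,y:(230+(x+.5)/4.2-.5,160+(y+.5)/4.2-.5)
S=lambda x,y:(180+(x+.5)/4.4-.5,150+(y+.5)/4.4-.5)
balls=np.array([onz('top',C(*p),140)[:2] for p in [(281,124),(431,299),(202,340)]])
hub=balls.mean(0); h2=onz('top',C(304,253),157)[:2]
print('balls',balls,'hub',hub,h2)
def pol(p,n):
    d=p[:2]-hub;print(n,p[:2].round(1),'r',np.hypot(*d).round(1),'ang',np.degrees(np.arctan2(d[1],d[0])).round(2))
for b in balls: pol(b,'ball')
pol(onz('top',C(169,214),85),'plainL');pol(onz('top',C(409,172),85),'plainR');pol(onz('top',C(328,403),80),'frost')
pol(onz('top',C(150,78),105),'post')
pol(onz('side',S(243,292),105),'post side')
pol(onz('side',S(268,285),100),'tip side')
print(onz('side',S(320,173),140),onz('side',S(574,212),140))
# base ring
print(onz('top',C(675,430),98))
E
```

```text
balls [[ 632.34868239 -300.16957762]
 [ 503.76139858 -403.11428055]
 [ 478.64505478 -239.92334807]] hub [ 538.25171191 -314.40240208] [ 536.9476793  -313.20270513]
ball [ 632.3 -300.2] r 95.2 ang 8.6
ball [ 503.8 -403.1] r 95.2 ang -111.25
ball [ 478.6 -239.9] r 95.4 ang 128.67
plainL [ 576.6 -216.9] r 104.8 ang 68.55
plainR [ 603.7 -396.1] r 104.7 ang -51.32
frost [ 433.9 -330.9] r 105.6 ang -171.03
post [ 675.6 -205.5] r 175.3 ang 38.4
post side [ 674.4 -210.5] r 171.3 ang 37.35
tip side [ 660.5 -228.7] r 149.3 ang 35.02
[ 629.61155476 -303.82370673  140.        ] [ 475.31417061 -242.81158506  140.        ]
[ 406.82042537 -583.00945428   98.        ]
```

```bash
python3 - <<'E'
import cv2
a=cv2.resize(cv2.imread("pics/top0.png")[165:215,250:290],None,fx=11,fy=11,interpolation=cv2.INTER_CUBIC)
b=cv2.resize(cv2.imread("pics/side0.png")[205:260,215:255][:50],None,fx=9,fy=11,interpolation=cv2.INTER_CUBIC)
cv2.imwrite("pics/post.png",cv2.hconcat([a,b])[:600,:800])
E
```

```text
(no output)
```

View pics/post.png

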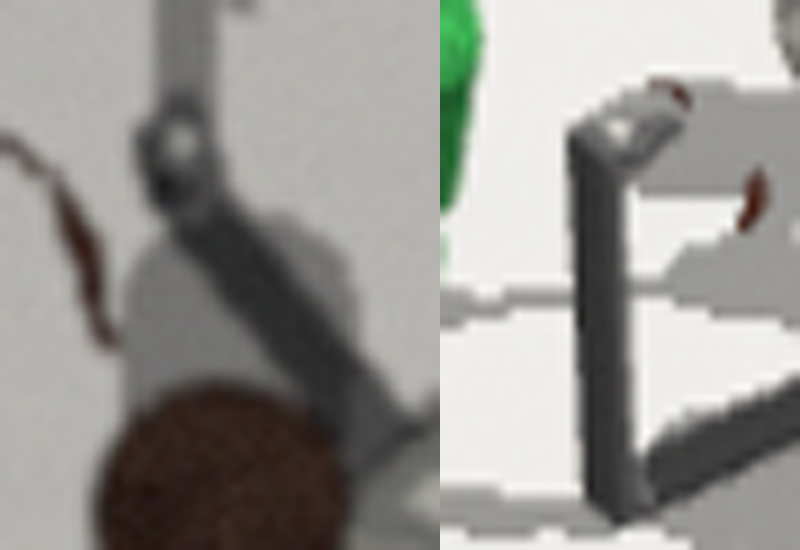

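```bash
python3 - <<'E'
from h import *
hub=np.array([537.8,-314.2])
P=lambda x,y:(250+(x+.5)/11-.5,165+(y+.5)/11-.5)
for z in (4,8,12):
  for e in [((180,235),(330,420)),((230,215),(385,400))]:
    a,b=[onz('top',P(*p),z)[:2] for p in e]
    d=a-b; n=np.array([-d[1],d[0]])/np.hypot(*d)
    print(z,np.degrees(np.arctan2(d[1],d[0])),'offset of hub from line',(hub-a)@n)
for q in [(185,150),(180,150),(190,150)]:
  p=onz('top',P(*q),105)[:2]-hub;print(p,np.hypot(*p),np.degrees(np.arctan2(p[1],p[0])))
S=lambda x,y:(215+(x-440+.5)/9-.5,205+(y+.5)/11-.5)
for q,z in [((685,125),100),((570,135),105),((625,165),105)]:
  p=onz('side',S(*q),z)[:2]-hub;print('side',p,np.hypot(*p),np.degrees(np.arctan2(p[1],p[0])))
for a in (34,36,38): 
  print(a,[proj('top',[*(hub+r*np.array([np.cos(np.radians(a)),np.sin(np.radians(a))])),100]) for r in (155,175)])
  print(a,[proj('side',[*(hub+r*np.array([np.cos(np.radians(a)),np.sin(np.radians(a))])),100]) for r in (155,175)])
E
```

```text
4 37.332795639531646 offset of hub from line -7.934243144113216
4 38.18182114879708 offset of hub from line 10.140368346107609
8 37.33279563953165 offset of hub from line -8.276918363168061
8 38.181821148797106 offset of hub from line 9.746170314482876
12 37.33279563953165 offset of hub from line -8.619593582222894
12 38.18182114879714 offset of hub from line 9.351972282858156
[137.7915427  105.49885054] 173.54110955455056 37.43914846821987
[137.8293879  106.91036844] 174.43270062663672 37.799723906323464
[137.7537323  104.08740722] 172.6565350778488 37.07487626919757
side [119.04712566  94.25680159] 151.84387631567594 38.37078716615343
side [151.5174813  108.04279363] 186.09350443694868 35.491584124530576
side [134.85860612 123.47846823] 182.84905184375216 42.4776651849215
34 [array([272.5300407 , 181.27633766]), array([268.82962892, 176.14703726])]
34 [array([238.31622666, 214.62111615]), array([231.79547824, 216.66198273])]
36 [array([271.12755516, 182.29276867]), array([267.24789321, 177.29118265])]
36 [array([239.41623992, 215.38286413]), array([233.02475532, 217.53814497])]
38 [array([269.7610776 , 183.35718504]), array([265.70658531, 178.48941656])]
38 [array([240.58346755, 216.12941711]), array([234.33233056, 218.39761258])]
```

>>> play_rows --pt "20 -60 8 0 1" --pt "30 -50 0 0 1" --pt "30 -50 0 0 1" --pt "30 -50 0 0 1" --pt "30 -50 0 0 1" --pt "30 -50 0 0 1" --pt "20 -55 0 0 1" --pt "15 -60 0 0 1" --pt "10 -60 0 0 1" --pt "5 -60 0 0 1" --pt "5 -60 0 0 1" --pt "5 -60 0 0 1" --pt "5 -50 0 0 1" --pt "5 -40 0 0 1" --pt "0 -30 0 0 1" --pt "0 0 0 0 1" --newtons 20

```text
time_s: 2.15
ee_pos: [462.1, -255.2, 206.8]
ee_rot: [180.0, -0.0, 157.0]
force: [-0.4, 0.7, -0.4]
gripper_width: 0.6
```

```bash
python3 - <<'E'
from h import *
cv2.imwrite("pics/w1.png",env.grab_frame('wrist')[:,:,::-1])
E
```

```text
(no output)
```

View pics/w1.png

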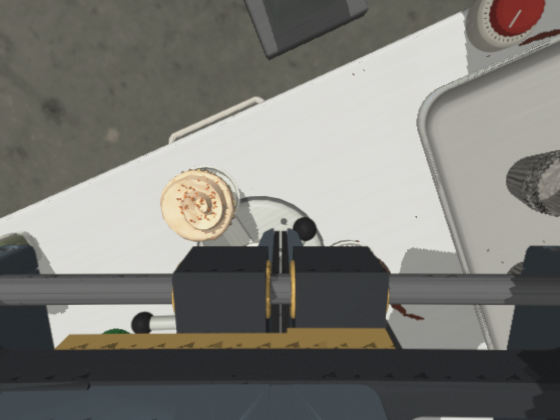

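```bash
cat >> h.py <<'E'
hub=np.array([537.8,-314.2])
def P(th,g,r=66):
    t=np.radians(th);return hub+np.array([np.cos(t)*r-np.sin(t)*(19.5+g),np.sin(t)*r+np.cos(t)*(19.5+g)])
def rows(pts,start,yaw0):
    cur=np.array(start,float);out=[];y=yaw0
    for p,yw in pts:
        d=np.round((p-cur)*2)/2;cur=cur+d;dy=round((yw-y)*2)/2;y+=dy
        out.append([float(d[0]),float(d[1]),0,dy,1])
    return out,cur,y
E
python3 - <<'E'
from h import *
s=P(128.67,10);print(s, s-np.array([462.1,-255.2]))
pts=[(P(128.67,g),128.7) for g in (6,2)]+[(P(t,0),t) for t in np.arange(127,128.67-151,-3.5)]
r,c,y=rows(pts,s,129)
print(len(r),c,y)
for i in range(0,len(r),19): print(r[i:i+19])
E
```

```text
[ 473.52860862 -281.10259452] [ 11.42860862 -25.90259452]
45 [ 606.52860862 -318.60259452] -20.0
[[3.0, 2.5, 0, -0.5, 1], [3.0, 2.5, 0, 0.0, 1], [3.0, 3.0, 0, -1.5, 1], [2.5, 3.0, 0, -3.5, 1], [3.0, 3.5, 0, -3.5, 1], [3.0, 3.0, 0, -3.5, 1], [3.0, 2.5, 0, -3.5, 1], [3.5, 2.5, 0, -3.5, 1], [3.5, 2.5, 0, -3.5, 1], [3.5, 2.0, 0, -3.5, 1], [3.5, 2.0, 0, -3.5, 1], [4.0, 1.5, 0, -3.5, 1], [4.0, 1.5, 0, -3.5, 1], [4.0, 1.5, 0, -3.5, 1], [4.0, 1.0, 0, -3.5, 1], [4.0, 0.5, 0, -3.5, 1], [4.5, 0.5, 0, -3.5, 1], [4.0, 0.0, 0, -3.5, 1], [4.5, 0.0, 0, -3.5, 1]]
[[4.0, -0.0, 0, -3.5, 1], [4.0, -0.5, 0, -3.5, 1], [4.5, -1.0, 0, -3.5, 1], [4.0, -1.0, 0, -3.5, 1], [4.0, -1.5, 0, -3.5, 1], [4.0, -1.5, 0, -3.5, 1], [3.5, -2.0, 0, -3.5, 1], [3.5, -2.0, 0, -3.5, 1], [4.0, -2.0, 0, -3.5, 1], [3.0, -2.5, 0, -3.5, 1], [3.5, -2.5, 0, -3.5, 1], [3.0, -3.0, 0, -3.5, 1], [3.0, -3.0, 0, -3.5, 1], [2.5, -3.5, 0, -3.5, 1], [2.5, -3.0, 0, -3.5, 1], [2.5, -3.5, 0, -3.5, 1], [2.0, -4.0, 0, -3.5, 1], [2.0, -3.5, 0, -3.5, 1], [1.5, -4.0, 0, -3.5, 1]]
[[1.5, -4.0, 0, -3.5, 1], [1.0, -4.0, 0, -3.5, 1], [1.0, -4.0, 0, -3.5, 1], [0.5, -4.5, 0, -3.5, 1], [0.5, -4.0, 0, -3.5, 1], [0.0, -4.0, 0, -3.5, 1], [-0.0, -4.5, 0, -3.5, 1]]
```

>>> play_rows --pt "6 -13 0 -9.5 1" --pt "5.5 -13 0 -9.5 1" --pt "0 0 0 -9 1" --pt "0 0 -20 0 1" --pt "0 0 -20 0 1" --pt "0 0 -20 0 1" --pt "0 0 -9 0 1" --pt "0 0 0 0 1" --pt "0 0 0 0 1"

```text
time_s: 3.32
ee_pos: [474.4, -279.7, 139.3]
ee_rot: [180.0, 0.1, 129.2]
force: [0.6, -0.2, 1.2]
gripper_width: 0.6
```

>>> play_rows --pt "3.0 2.5 0 -0.5 1" --pt "3.0 2.5 0 0.0 1" --pt "3.0 3.0 0 -1.5 1" --pt "2.5 3.0 0 -3.5 1" --pt "3.0 3.5 0 -3.5 1" --pt "3.0 3.0 0 -3.5 1" --pt "3.0 2.5 0 -3.5 1" --pt "3.5 2.5 0 -3.5 1" --pt "0 0 0 0 1"

```text
time_s: 4.45
ee_pos: [498.1, -257.0, 138.4]
ee_rot: [180.0, 0.0, 109.7]
force: [0.7, -1.0, -0.5]
gripper_width: 0.5
```

```bash
python3 - <<'E'
from h import *
t=env.grab_frame('top')[:,:,::-1][160:290,230:420]
cv2.imwrite("pics/t2.png",cv2.resize(t,None,fx=4.2,fy=4.2,interpolation=cv2.INTER_CUBIC))
E
```

```text
(no output)
```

View pics/t2.png

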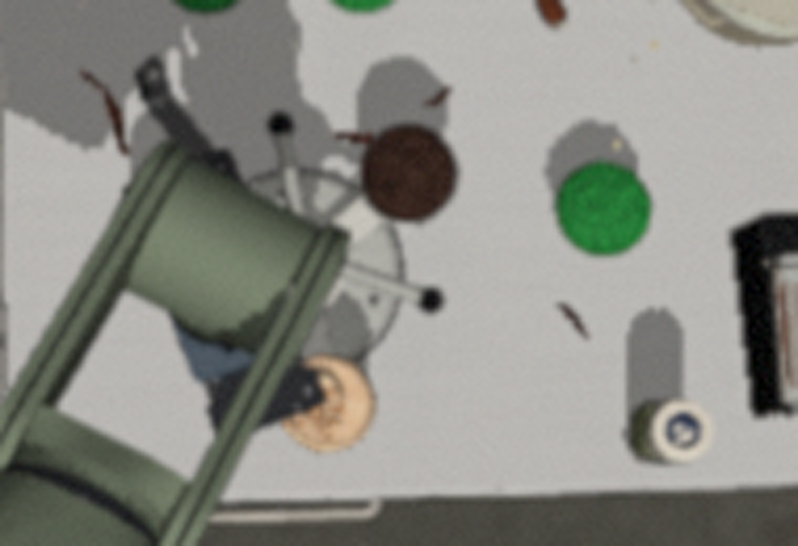

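```bash
python3 - <<'E'
from h import *
f=env.grab_frame('side')[:,:,::-1]
cv2.imwrite("pics/s2.png",cv2.resize(f[130:260,200:380],None,fx=4.4,fy=4.4,interpolation=cv2.INTER_CUBIC))
cv2.imwrite("pics/w2.png",env.grab_frame('wrist')[:,:,::-1])
s=env.state();print(s['ee_pos'],s['force'],s['torque'],proj('side',s['ee_pos']),proj('side',s['ee_pos']-[0,0,14]))
E
```

```text
[ 497.80490531 -257.18738543  138.39018837] [-1.13102444  0.27452693 -1.08132453] [-0.12836982  0.06219326 -0.02785781] [301.16513836 196.13218367] [301.01158739 200.8244166 ]
```

View pics/s2.png

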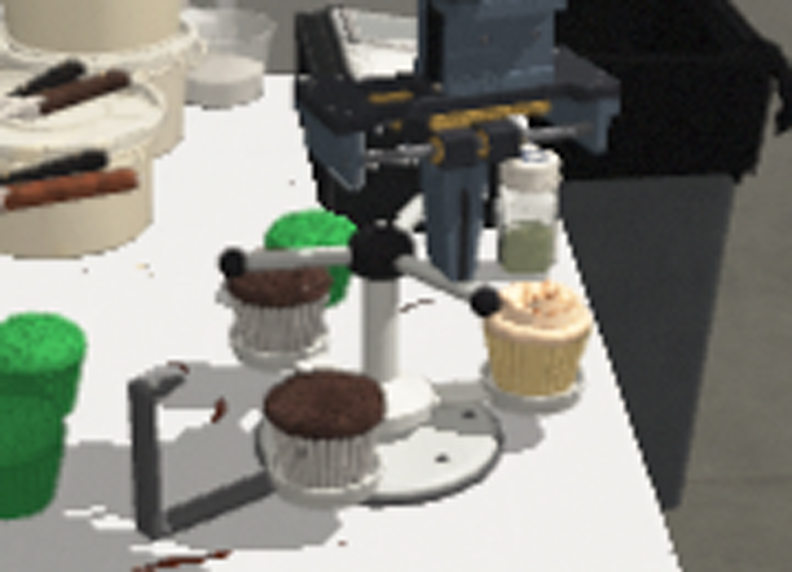

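View pics/w2.png

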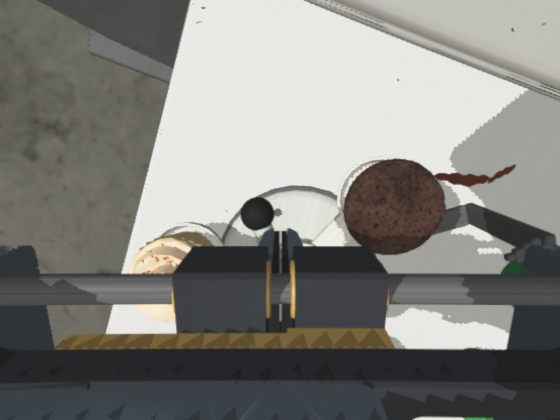

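```bash
cat >> h.py <<'E'
from scipy.spatial.transform import Rotation as Ro
def wproj(X,s):
    c=env.calibration('wrist');T=np.array(c['hand_eye']);R=Ro.from_euler('xyz',s['ee_rot'],degrees=True).as_matrix()
    p=R.T@(np.array(X)-s['ee_pos']);q=T[:3,:3].T@(p-T[:3,3])
    K=np.array([[c['fx'],0,c['cx']],[0,c['fy'],c['cy']],[0,0,1]])
    return cv2.projectPoints(q[None],np.zeros(3),np.zeros(3),K,np.array(c['dist_coeffs']))[0][0,0]
E
python3 - <<'E'
from h import *
s=env.state()
t=np.radians(128.67)
for r in (95,70,40,0): print(r,wproj([*(hub+r*np.array([np.cos(t),np.sin(t)])),140],s))
for dz in (0,14,-20): print('tip',dz,wproj(s['ee_pos']-[0,0,dz],s))
print('side ray z124',onz('side',(304,192.5),124),onz('side',(304,192.5),140))
for r in (95,70,40,0): print(r,proj('side',[*(hub+r*np.array([np.cos(t),np.sin(t)])),140]))
w=cv2.imread('pics/w2.png')[180:280,190:350];cv2.imwrite('pics/w2c.png',cv2.resize(w,None,fx=5,fy=5,interpolation=cv2.INTER_CUBIC))
E
```

```text
95 [260.80848793 212.18287403]
70 [274.68223198 249.87419822]
40 [290.27911365 292.28751223]
0 [309.53172275 344.70074844]
tip 0 [281.78216246 247.46077855]
tip 14 [281.6886183  239.85094293]
tip -20 [281.94059864 260.34404527]
side ray z124 [ 484.84676701 -311.65996326  124.        ] [ 488.46529748 -276.86226542  140.        ]
95 [308.99966509 198.25654927]
70 [302.49733078 195.20424524]
40 [294.9370769  191.65526874]
0 [285.24662413 187.10621643]
```

View pics/w2c.png

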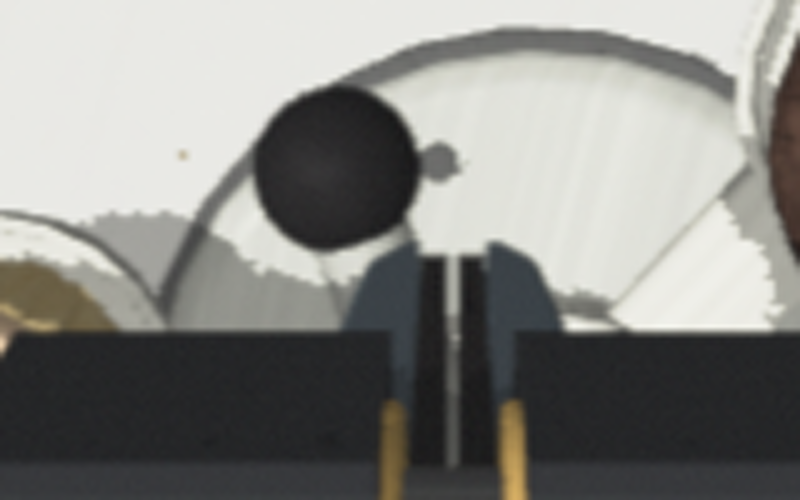

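```bash
python3 - <<'E'
from h import *
f=env.grab_frame('side')[:,:,::-1]
cv2.imwrite("pics/s3.png",cv2.resize(f[165:210,280:330],None,fx=12,fy=12,interpolation=cv2.INTER_CUBIC))
E
```

```text
(no output)
```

View pics/s3.png

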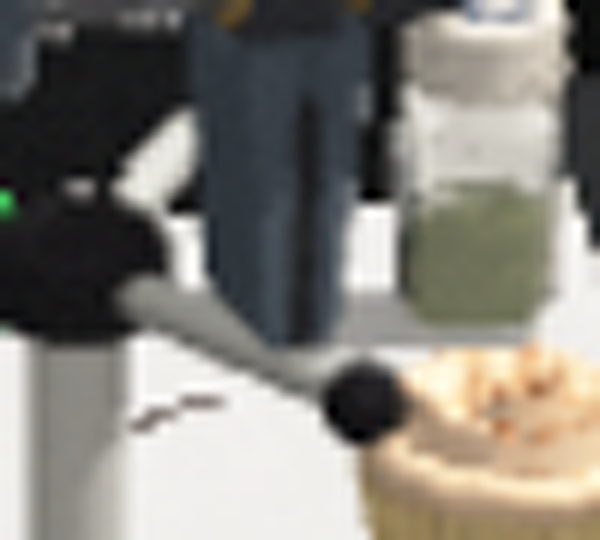

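```bash
python3 - <<'E'
from h import *
s1=dict(ee_pos=np.array([462.1,-255.2,206.8]),ee_rot=[180,0,157.0])
s2=env.state()
for dz in (0,10,22):
  for nm,s0 in (('w1',s1),('w2',s2)):
    s=dict(s0);s['ee_pos']=s['ee_pos']+[0,0,dz]
    print(dz,nm,[wproj([*b,140],s).round(1) for b in [(478.6,-239.9),(503.8,-403.1)]],'plainL top~90',wproj([576.6,-216.9,90],s).round(1))
for X in ([16,0,14],[8,0,14],[16,0,-8],[8,0,-8]):
  R=Ro.from_euler('xyz',s2['ee_rot'],degrees=True).as_matrix()
  print(X,wproj(s2['ee_pos']+R@np.array(X),s2))
print(s2['ee_pos'],s2['time_s'])
E
```

```text
0 w1 [array([306.5, 229.1]), array([145.2, 323.2])] plainL top~90 [358.7 290. ]
0 w2 [array([261.2, 212. ]), array([219.8, 433.6])] plainL top~90 [399.2 210.3]
10 w1 [array([305.5, 225.6]), array([149.7, 316.8])] plainL top~90 [356.5 285.4]
10 w2 [array([262.1, 208. ]), array([222.3, 421.1])] plainL top~90 [394.6 207.2]
22 w1 [array([304.5, 221.6]), array([154.7, 309.6])] plainL top~90 [354.  280.3]
22 w2 [array([263.1, 203.6]), array([225. , 407.4])] plainL top~90 [389.5 203.7]
[16, 0, 14] [281.74809288 216.23394153]
[8, 0, 14] [281.71719199 228.15366685]
[16, 0, -8] [281.91369723 226.23882523]
[8, 0, -8] [281.87763674 239.40485106]
[ 497.77937316 -257.23884652  138.4336636 ] 4.65
```

>>> play_rows --pt "0 0 15 0 1" --pt "-8 -7.5 0 6.5 1" --pt "-8 -7.5 0 6.5 1" --pt "-8 -7.5 0 6.5 1" --pt "0 0 -8 0 1" --pt "0 0 -7 0 1" --pt "0 0 -6 0 1" --pt "0 0 0 0 1"

```text
time_s: 5.65
ee_pos: [473.7, -279.2, 131.6]
ee_rot: [-180.0, -0.1, 129.2]
force: [-0.2, 0.2, -0.2]
gripper_width: 0.7
```

```bash
python3 - <<'E'
from h import *
s=env.state();f=env.grab_frame('side')[:,:,::-1]
cv2.imwrite("pics/s4.png",cv2.resize(f[165:210,280:330],None,fx=12,fy=12,interpolation=cv2.INTER_CUBIC))
print(s['ee_pos'],s['force'],s['ee_rot'],[proj('side',s['ee_pos']-[0,0,d]) for d in (-10,14)])
E
```

```text
[ 473.67992592 -279.22582936  131.64490064] [-0.21369162  0.15414438 -0.24703818] [-1.79978581e+02 -8.72623223e-02  1.29207171e+02] [array([309.33973767, 191.5389664 ]), array([309.00755617, 199.46631069])]
```

View pics/s4.png

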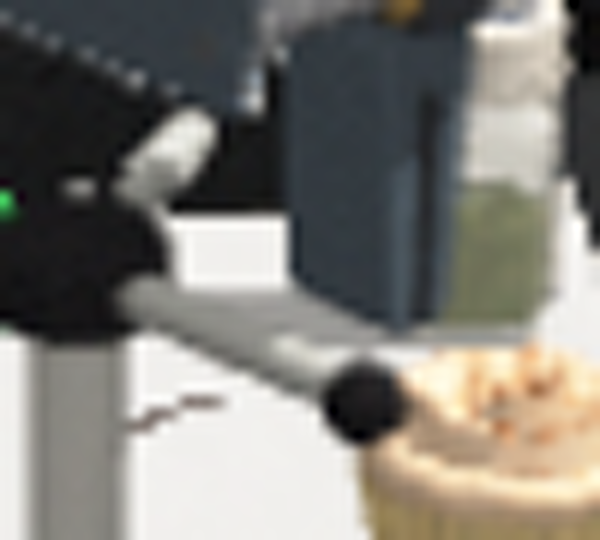

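>>> play_rows --pt "0 0 -5 0 1" --pt "0 0 -5 0 1" --pt "0 0 -3 0 1" --pt "0 0 0 0 1" --pt "0 0 0 0 1"

```text
time_s: 6.32
ee_pos: [473.9, -279.8, 119.5]
ee_rot: [180.0, 0.0, 129.2]
force: [-0.2, 0.1, 0.5]
gripper_width: 0.5
```

```bash
python3 - <<'E'
from h import *
s=env.state();f=env.grab_frame('side')[:,:,::-1]
cv2.imwrite("pics/s5.png",cv2.resize(f[165:210,280:330],None,fx=12,fy=12,interpolation=cv2.INTER_CUBIC))
print(s['ee_pos'],s['force'],[proj('side',s['ee_pos']-[0,0,d]) for d in (-10,14)])
E
```

```text
[ 473.94721282 -279.75377231  119.5213208 ] [-0.16380833  0.09985909  0.48500156] [array([309.05504137, 195.48103813]), array([308.72710561, 203.33366102])]
```

View pics/s5.png

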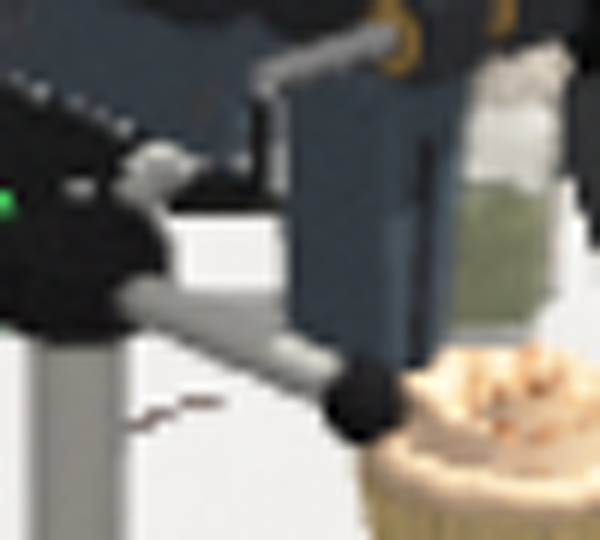

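>>> play_rows --pt "0 0 -3 0 1" --pt "3.0 2.5 0 -0.5 1" --pt "3.0 2.5 0 0.0 1" --pt "3.0 3.0 0 -1.5 1" --pt "2.5 3.0 0 -3.5 1" --pt "3.0 3.5 0 -3.5 1" --pt "3.0 3.0 0 -3.5 1" --pt "3.0 2.5 0 -3.5 1" --pt "3.5 2.5 0 -3.5 1" --pt "0 0 0 0 1"

```text
time_s: 7.62
ee_pos: [498.2, -256.9, 116.4]
ee_rot: [180.0, 0.0, 109.7]
force: [-0.3, -0.3, -0.3]
gripper_width: 0.4
```

```bash
python3 - <<'E'
from h import *
s=env.state()
a=env.grab_frame('side')[:,:,::-1][140:260,210:350];b=env.grab_frame('top')[:,:,::-1][160:290,230:370]
print(s['ee_pos'],s['force'],s['torque'])
cv2.imwrite("pics/c6.png",cv2.hconcat([cv2.resize(a,(400,343)),cv2.resize(b,(369,343))]))
E
```

```text
[ 498.20941882 -256.91895562  116.41571444] [-0.32408347 -0.33997014 -0.30557712] [-0.0633554   0.00090672 -0.00758789]
```

View pics/c6.png

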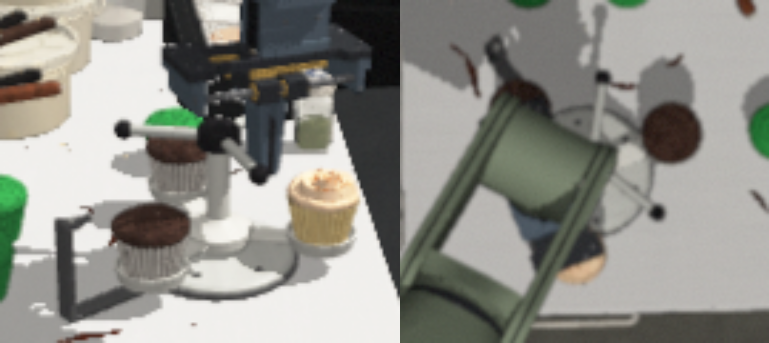

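>>> play_rows --pt "3.5 2.5 0 -3.5 1" --pt "3.5 2.0 0 -3.5 1" --pt "3.5 2.0 0 -3.5 1" --pt "4.0 1.5 0 -3.5 1" --pt "4.0 1.5 0 -3.5 1" --pt "4.0 1.5 0 -3.5 1" --pt "4.0 1.0 0 -3.5 1" --pt "4.0 0.5 0 -3.5 1" --pt "4.5 0.5 0 -3.5 1" --pt "4.0 0.0 0 -3.5 1" --pt "4.5 0.0 0 -3.5 1" --pt "4.0 0 0 -3.5 1" --pt "4.0 -0.5 0 -3.5 1" --pt "4.5 -1.0 0 -3.5 1" --pt "4.0 -1.0 0 -3.5 1" --pt "4.0 -1.5 0 -3.5 1"

```text
time_s: 9.72
ee_pos: [561.4, -248.0, 116.3]
ee_rot: [-179.9, 0.0, 53.6]
force: [-0.6, 0.7, 0.1]
gripper_width: 0.4
```

```bash
python3 - <<'E'
from h import *
s=env.state()
a=env.grab_frame('side')[:,:,::-1][140:260,210:350];b=env.grab_frame('top')[:,:,::-1][160:290,230:370]
print(s['ee_pos'],s['force'],s['qpos'])
cv2.imwrite("pics/c7.png",cv2.hconcat([cv2.resize(a,(400,343)),cv2.resize(b,(369,343))]))
E
```

```text
[ 561.35832153 -248.02261172  116.27553632] [-0.63838133  0.65726459  0.09612084] [-2.49098789e+01  2.52526878e+01  9.13408574e+01 -1.76896734e-03
  6.34833342e+01  1.14718586e+01]
```

View pics/c7.png

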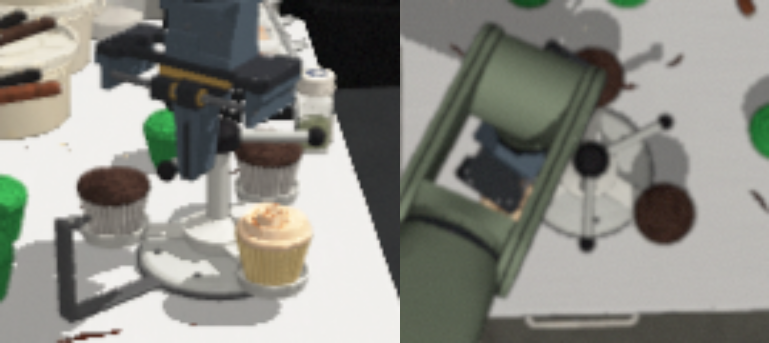

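>>> play_rows --pt "4.0 -1.5 0 -3.5 1" --pt "3.5 -2.0 0 -3.5 1" --pt "3.5 -2.0 0 -3.5 1" --pt "4.0 -2.0 0 -3.5 1" --pt "3.0 -2.5 0 -3.5 1" --pt "3.5 -2.5 0 -3.5 1" --pt "3.0 -3.0 0 -3.5 1" --pt "3.0 -3.0 0 -3.5 1" --pt "2.5 -3.5 0 -3.5 1" --pt "2.5 -3.0 0 -3.5 1" --pt "2.5 -3.5 0 -3.5 1" --pt "2.0 -4.0 0 -3.5 1" --pt "2.0 -3.5 0 -3.5 1" --pt "1.5 -4.0 0 -3.5 1" --pt "1.5 -4.0 0 -3.5 1" --pt "1.0 -4.0 0 -3.5 1" --pt "1.0 -4.0 0 -3.5 1" --pt "0 0 0 0 1"

```text
time_s: 12.08
ee_pos: [605.7, -300.4, 116.3]
ee_rot: [180.0, 0.0, -5.7]
force: [0.8, -0.9, 0.6]
gripper_width: 0.3
```

```bash
python3 - <<'E'
from h import *
s=env.state()
b=env.grab_frame('top')[:,:,::-1][160:290,230:420];w=env.grab_frame('wrist')[:,:,::-1]
print(s['ee_pos'],s['force'],s['qpos'])
cv2.imwrite("pics/c8.png",cv2.resize(b,None,fx=4.2,fy=4.2,interpolation=cv2.INTER_CUBIC));cv2.imwrite("pics/w8.png",w)
E
```

```text
[ 605.74576337 -300.35905677  116.30890734] [ 0.7518718  -0.91396787  0.64227521] [-2.73452478e+01  3.05488671e+01  8.20616409e+01 -8.03713579e-03
  6.73943881e+01  6.83659677e+01]
```

View pics/c8.png

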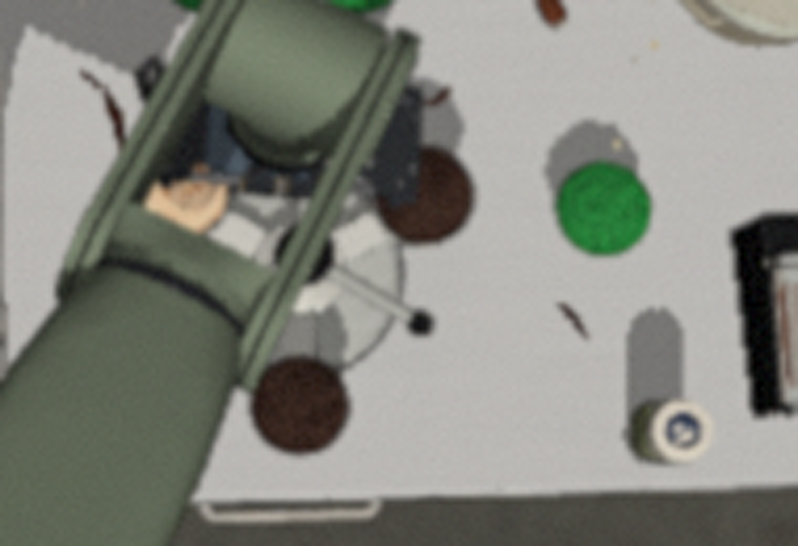

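View pics/w8.png

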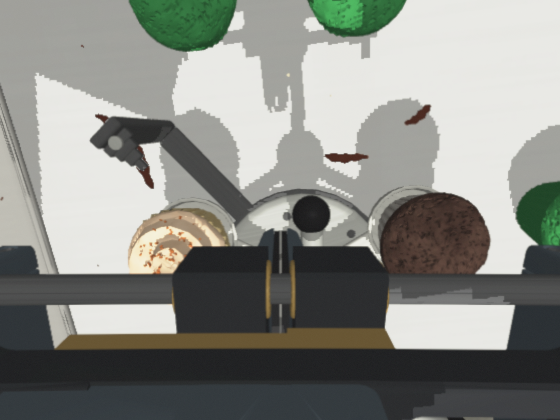

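```bash
cat >> h.py <<'E'
def wz(uv,z,s):
    c=env.calibration('wrist');T=np.array(c['hand_eye']);R=Ro.from_euler('xyz',s['ee_rot'],degrees=True).as_matrix()
    K=np.array([[c['fx'],0,c['cx']],[0,c['fy'],c['cy']],[0,0,1]])
    p=cv2.undistortPoints(np.array([[uv]],float),K,np.array(c['dist_coeffs']))[0,0]
    d=R@T[:3,:3]@np.array([p[0],p[1],1]);o=R@T[:3,3]+s['ee_pos'];return o+d*(z-o[2])/d[2]
def pol(p,n,h=hub):
    d=p[:2]-h;print(n,p[:2].round(1),'r',np.hypot(*d).round(1),'ang',np.degrees(np.arctan2(d[1],d[0])).round(2))
C=lambda x,y:(230+(x+.5)/4.2-.5,160+(y+.5)/4.2-.5)
E
python3 - <<'E'
from h import *
s=env.state()
pol(onz('top',C(420,323),140),'ball(-> +120-...)');pol(onz('top',C(300,404),85),'plain')
pol(onz('top',C(425,196),85),'plain2')
pol(wz((311,214.5),140,s),'wball')
w=cv2.imread('pics/w8.png')[100:230,80:270];cv2.imwrite('pics/w8c.png',cv2.resize(w,None,fx=4.2,fy=4.2,interpolation=cv2.INTER_CUBIC))
E
```

```text
ball(-> +120-...) [ 486.9 -394.7] r 95.2 ang -122.31
plain [ 433.6 -310. ] r 104.3 ang 177.71
plain2 [ 585.3 -407.3] r 104.6 ang -62.96
wball [ 630.5 -319.6] r 92.8 ang -3.34
```

View pics/w8c.png

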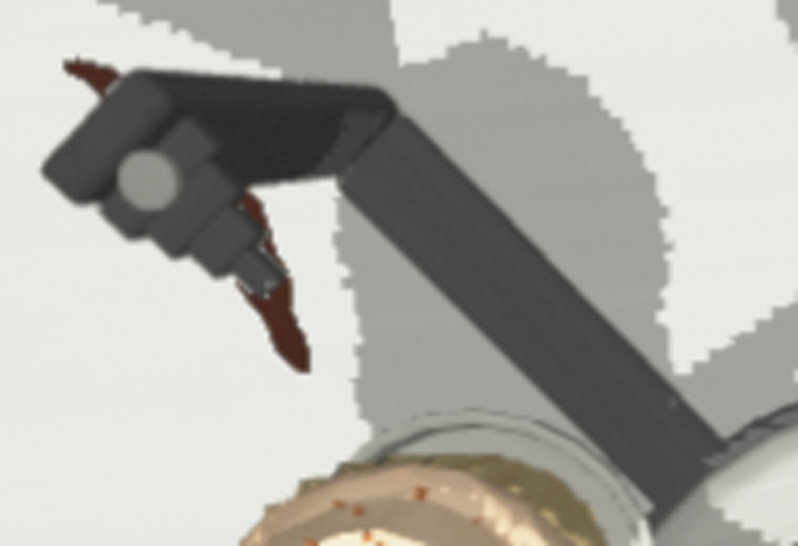

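```bash
python3 - <<'E'
from h import *
s=env.state()
W=lambda x,y:(80+(x+.5)/4.2-.5,100+(y+.5)/4.2-.5)
a=wz(W(264,272),100,s);b=wz(W(148,180),105,s)
pol(a,'tip');pol(b,'dot');pol(wz(W(105,138),105,s),'posttop')
for e in [((341,185),(655,515)),((402,110),(722,440))]:
  p,q=[wz(W(*t),8,s)[:2] for t in e];d=p-q;n=np.array([-d[1],d[0]])/np.hypot(*d)
  print(np.degrees(np.arctan2(d[1],d[0])),(hub-p)@n)
E
```

```text
tip [ 661.8 -220.7] r 155.3 ang 37.02
dot [ 676.4 -209.3] r 173.8 ang 37.11
posttop [ 682.6 -204.7] r 181.6 ang 37.09
35.59718436350818 -13.90922867240233
37.01680858078314 11.246438860181351
```

```bash
python3 - <<'E'
from h import *
pts=[(P(t,0),t) for t in (-9.5,-13,-16.5,-20,-22.5,-24)]
r,c,y=rows(pts,P(-6,0),-6);print(r)
E
```

```text
[[0.5, -4.0, 0, -3.5, 1], [0.5, -4.5, 0, -3.5, 1], [0.0, -4.0, 0, -3.5, 1], [0.0, -4.0, 0, -3.5, 1], [-0.0, -3.0, 0, -2.5, 1], [-0.5, -2.0, 0, -1.5, 1]]
```

>>> play_rows --pt "0.5 -4.0 0 -3.5 1" --pt "0.5 -4.5 0 -3.5 1" --pt "0.0 -4.0 0 -3.5 1" --pt "0.0 -4.0 0 -3.5 1" --pt "0 -3.0 0 -2.5 1" --pt "-0.5 -2.0 0 -1.5 1" --pt "0 0 0 0 1" --pt "0 0 0 0 1"

```text
time_s: 13.18
ee_pos: [606.2, -321.7, 116.4]
ee_rot: [180.0, 0.0, -23.8]
force: [-0.2, 1.0, 0.4]
gripper_width: 0.7
```

```bash
python3 - <<'E'
from h import *
s=env.state()
b=env.grab_frame('top')[:,:,::-1][160:290,230:420];w=env.grab_frame('wrist')[:,:,::-1]
print(s['ee_pos'],s['force'],s['ee_rot'])
cv2.imwrite("pics/c9.png",cv2.resize(b,None,fx=4.2,fy=4.2,interpolation=cv2.INTER_CUBIC));cv2.imwrite("pics/w9.png",w)
E
```

```text
[ 606.15284918 -321.70778249  116.40016913] [-0.16616396  0.98058376  0.37800188] [ 1.79981461e+02  1.63126455e-02 -2.37575608e+01]
```

View pics/c9.png

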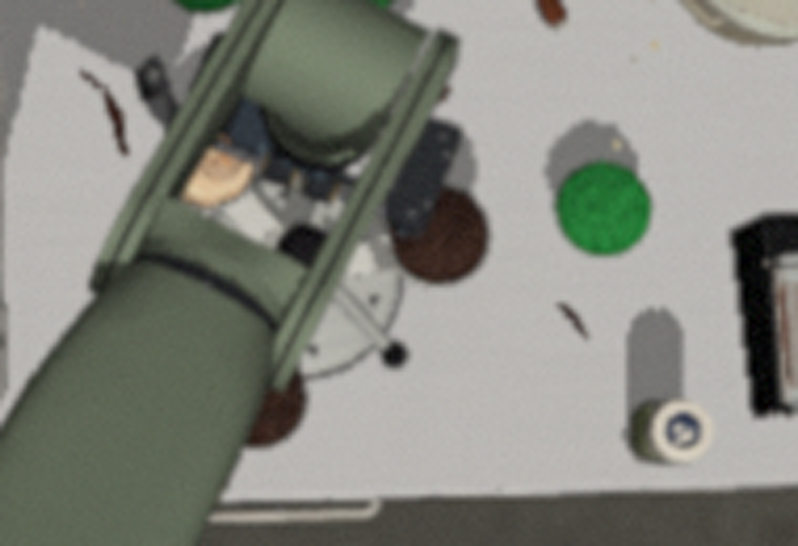

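View pics/w9.png

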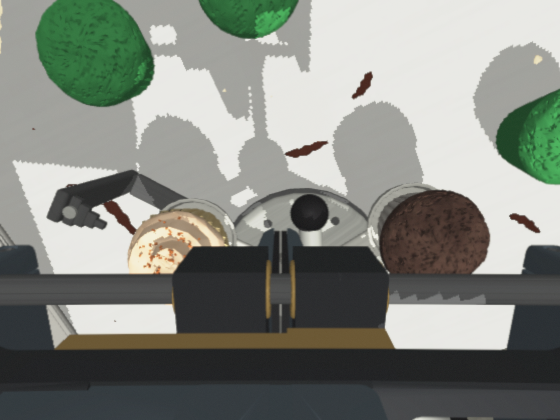

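```bash
python3 - <<'E'
from h import *
s=env.state()
pol(onz('top',C(394,354),140),'ball');pol(onz('top',C(441,236),85),'plain2')
pol(wz((309.5,212.5),140,s),'wball');pol(wz((100,220),100,s),'wtip');pol(wz((69,213),105,s),'wdot')
E
```

```text
ball [ 465.4 -375.5] r 94.9 ang -139.75
plain2 [ 555.1 -418.1] r 105.3 ang -80.53
wball [ 625.2 -347.9] r 93.7 ang -21.09
wtip [ 664.  -220.9] r 157.0 ang 36.46
wdot [ 675.8 -209. ] r 173.5 ang 37.31
```

>>> play_rows --pt "-1 -2.5 0 -2 1" --pt "0 0 0 0 1" --pt "0 0 0 0 1" --pt "2 4.5 0 0 1" --pt "2 4.5 0 0 1" --pt "0 0 20 0 1" --pt "0 0 30 0 1" --pt "0 0 40 0 1" --pt "-40 40 20 0 1" --pt "-40 50 0 0 1" --pt "-40 50 0 0 1" --pt "-40 50 0 0 1" --pt "-30 60 0 0 1" --pt "-20 60 0 0 1" --pt "0 60 0 0 1" --pt "0 0 0 0 1"

```text
time_s: 15.28
ee_pos: [404.0, 50.0, 226.9]
ee_rot: [-179.9, -0.0, -25.4]
force: [0.9, -0.0, 0.6]
gripper_width: 0.5
```

```bash
python3 - <<'E'
from h import *
s=env.state()
b=env.grab_frame('top')[:,:,::-1];a=env.grab_frame('side')[:,:,::-1]
print(s['ee_pos'],s['force'],s['ee_rot'])
cv2.imwrite("pics/top10.png",b);cv2.imwrite("pics/side10.png",a)
cv2.imwrite("pics/c10.png",cv2.resize(b[160:290,230:420],None,fx=4.2,fy=4.2,interpolation=cv2.INTER_CUBIC))
cv2.imwrite("pics/s10.png",cv2.resize(a[130:260,190:370],None,fx=4.4,fy=4.4,interpolation=cv2.INTER_CUBIC))
E
```

```text
[403.95900688  50.03730854 226.85168208] [ 0.90103545 -0.03377427  0.55586493] [-1.79925761e+02 -3.14698160e-02 -2.53558726e+01]
```

View pics/c10.png

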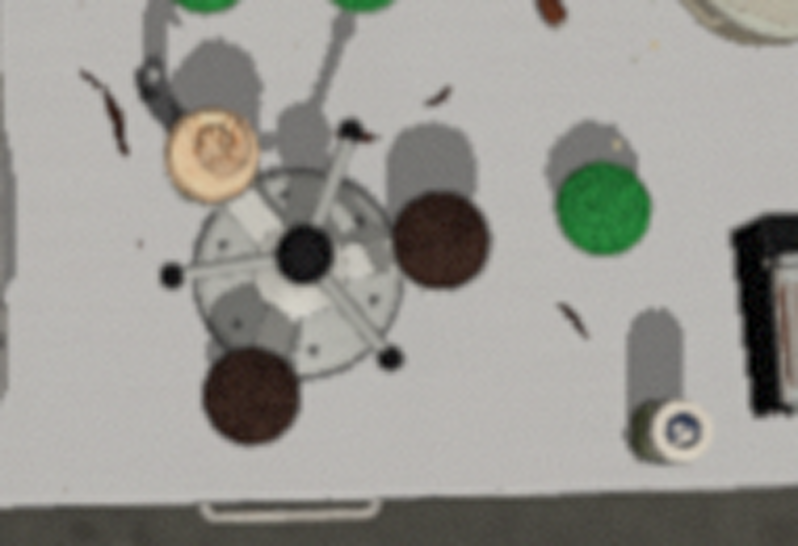

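View pics/s10.png

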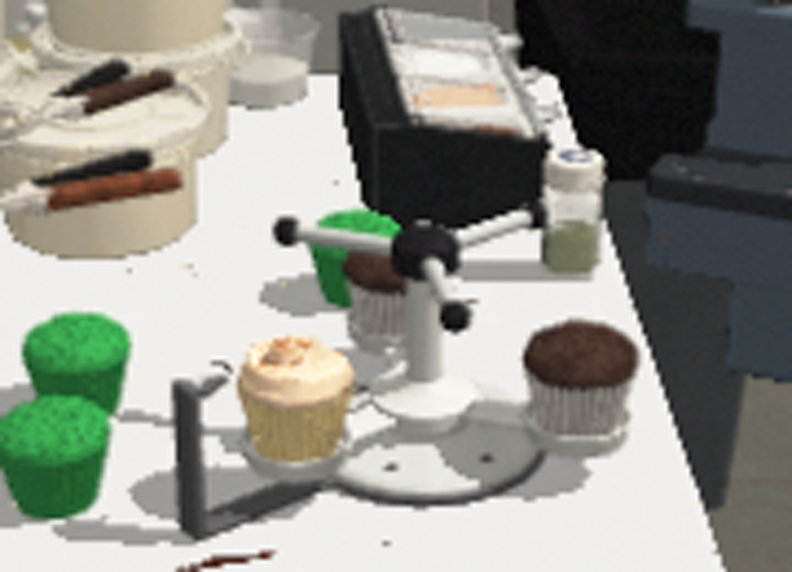

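```bash
python3 - <<'E'
from h import *
B=[onz('top',C(*p),140)[:2] for p in [(350.5,130),(390,358),(171.5,275)]]
h=np.mean(B,0);print(h)
for b in B: pol(b,'ball',h)
pol(onz('top',C(212,155),82),'frost',h);pol(onz('top',C(441,240),85),'p',h);pol(onz('top',C(251.5,395.5),85),'p',h)
pol(onz('top',C(150,78),105),'post',h)
pol(onz('top',(250+185/11,165+150/11),105),'post',h)
E
```

```text
[ 538.26736    -313.92330595]
ball [ 626.7 -349.9] r 95.5 ang -22.12
ball [ 462.6 -372.6] r 95.7 ang -142.21
ball [ 525.4 -219.3] r 95.5 ang 97.73
frost [ 620.6 -249.8] r 104.4 ang 37.9
p [ 552.1 -418. ] r 105.0 ang -82.41
p [ 440.7 -274.6] r 105.2 ang 158.06
post [ 675.6 -205.5] r 175.0 ang 38.28
post [ 674.1 -210.1] r 171.0 ang 37.39
```

```bash
python3 - <<'E'
from workcell import env
print(env.job_done())
E
```

```text
the job is handed in; nothing more can be done
None
```

The carousel is turned about 151° clockwise and the frosted cupcake stands at the pointer. I pushed one spoke with the closed fingertips, backed off, raised the arm clear and handed in at about 15.4 s of the 48 s allowed.

- **Alignment:** after letting go, the top view puts the frosted cupcake's direction at 37.8–37.9°. The pointer measures between 37.0° and 38.3° over several readings from the top and wrist cameras. The offset is about 0.5°, or 1 mm.
- **Disagreement between cameras:** the wrist camera read spoke angles about 1° lower than the top camera. I took the pointer at roughly 37.5°, between the two.
- **First push missed:** the fingertips passed just above the spoke and nothing moved. In the pictures they sit about 24 mm higher than the stated tool geometry. I backed off, lowered the tool by about 22 mm, checked with the side camera and repeated the push.
- **Contact:** the wrist force readings stayed around 1 N. No picture showed the fingers on a cupcake or seat.
- **Bystanders:** the spice jar and the green look-alikes in view are where they were. I did not re-measure the timer and the foil cups; the arm only passed over that side high up.

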